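# Bolt the docking cradle down in the desk drawer

### The job

Mount the white docking cradle in the drawer: slide its slotted foot fully home between the guides of the mount, under the ring nut that is already started on the stud. Then screw the ring nut down, clockwise, until you feel it come up against the foot, somewhere after half a turn to a full turn, and nip it up snug so that it clamps the foot; do not force it, or the plastic is crushed. Leave everything else in the drawer where it lies.

Things in the scene. Friction and masses are not known exactly. Their poses are not given: they have to be found in the camera images.
- cradle_grip (a point): White plastic docking cradle, loose on the drawer floor. Its body is 50 x 50 mm and 52 mm high, upright, with an open pocket (34 mm across y) in its top. This point is the body's centre, 26 mm above its underside. Its x axis points along the foot, z up; grip the body across its y sides (50 mm).
- foot_slot (a point): Seat of the open slot in the cradle's flat foot. The foot is 7 mm thick, 50 mm wide (y) and runs from the body's front face (x = 25 mm from the body's centre) to x = 99 mm; the slot, 20 mm wide and open at the far end, begins at x = 69 mm. This point lies on the slot's centre line 79 mm from the body's centre, 18 mm up; it is on the stud's axis when home. 10 to 20 N of clamping is snug; over 25 N crushes the plastic.
- stud (a point): Upright threaded steel stud, 16 mm thick, 36 mm high, fixed on the drawer floor in the cradle's mount. This point is on its axis, 18 mm above the drawer floor; x is the way the foot slides in, z up. At x = 21 mm a stop, 9 mm high, meets the foot's tips when home.
- mouth (a point): Point midway between the flared mouths of the mount's two steel guide angles, 51 mm before the stud, 4.5 mm above the floor; x is the way in. The guides are 9 mm high and 54 mm apart inside, flared to 74 mm over the last 20 mm; the foot has 2 mm play on each side.
- nut_axis (a point): Fixed point on the stud's axis, 20 mm above the floor, inside the ring nut (40 mm across, 18 mm high, ribbed rubber grip band, springy: 1.5 N m per rad). Clockwise from above it sinks 4 mm a turn, under 0.05 N m, and stays. Its underside starts 2 to 4.3 mm above the foot: 0.5 to 1.1 turns. Then clamping grows 2.5 N per 0.1 rad, the turning moment some 0.1 N m per 10 N.
- capsule: Aluminium capsule with bayonet lid, standing, 30 mm thick, 62 mm high; a bystander. Origin: centre of its underside.
- stick: Black carbon-weave memory stick, 73 x 20 x 9 mm, lying; a bystander. Origin: centre of its underside.
- nano: Tiny silver nano drive, 25 x 15 x 7 mm, lying; a bystander. Origin: centre of its underside.
- maple: Cork-capped maple drive, 60 x 20 x 12 mm, lying; a bystander. Origin: centre of its underside.
- tape: Roll of tape, 52 mm across, 19 mm high, lying flat; a bystander. Origin: centre of its underside.
- sharpener: Metal pencil sharpener, 25 x 15 x 11 mm; a bystander. Origin: centre of its underside.
- tin: Round steel tin, 56 mm across, 26 mm high; a bystander. Origin: centre of its underside.
There are look-alikes about, which are no part of the job. Of the things like the part that bears cradle_grip, leave any that is blue; of the rest the larger one is meant.

How it is judged:
By the outcome, as a careful person would: the job done as asked, in the order asked, and still so for the second after the job is handed in, with the robot touching nothing.
It also fails if it takes over 72 s, if anything falls off the work surface, if the arm or the gripper's body presses on something with over 40 N, if the wrist force passes 120 N, or if a joint passes its speed limit or range.

### The arm

A 6-joint arm with a two-finger parallel gripper is mounted at the origin on the work surface. World frame = base frame: x ahead of the robot, y to its left, z up, the work surface at z = 0. Lengths are in m, angles in degrees, forces in N, time in s.
With the tool pointing down it reaches from about 0.4 to 0.825 m from the base axis. Payload 7 kg.
Tool frame: the origin (TCP) lies at the very end of the fingers, on their centre line; the grasp point (between the pads) lies 19 mm behind it; x points along the fingers, y is the direction in which the jaws open and shut, and the axes are right-handed (so a half turn about x gives the same grasp; the last joint's range is limited). The gripper opens to 88 mm and grips with 3 to 60 N. Pads are 19 mm wide; open, the fingers measure 130 mm over their backs; the gripper's body (78 mm by 193 mm) begins 47 mm behind the grasp point.
Start: joints at [80.22, 20.546, 0.682, 0, -70.136, -16.507], TCP at [0.299, 0.605, 0.227] pointing down, gripper open.
Joint ranges: [-176.03, 176.03], [-82.01, 121.73], [-58.28, 71.71], [-173.87, 95.51], [-174.79, -0.11], [-173.66, 173.66]. Speed limits (degrees/s): [136.94, 136.94, 172.46, 180, 180, 180].

### API

Orientations are given as [roll, pitch, yaw] about the fixed x, y, z axes, in that order (R = Rz(yaw) Ry(pitch) Rx(roll)).
In Python, from plant import monitor, eyes, ticket gives the robot as it stands. The module is installed in compiled form; this text tells all that it offers.
- The arm moves only by the shell command python3 -m crank 'ROWS'. ROWS is JSON, a list of rows, each an object with "linear": the shift along the world's x, y, z in units of 60 mm (1.0 is 60 mm), a list of three; "rot": the turn, a rotation vector about the world's x, y, z in units of 5 degrees (1.0 is 5 degrees), a list of three; "hand": the opening, from 0 (shut) to 1 (fully open). In form: [{"linear": [tx, ty, tz], "rot": [ax, ay, az], "hand": hand}, ...]. A call has 1 to 20 rows; each row shifts and turns the pose as measured when the row begins; what a row does not reach is not made up. A row lasts 1/8 s, in which the tool goes at most 62.5 mm and 10.7 degrees, less where a joint would pass 70% of its speed; a pose out of reach is approached as far as the arm can. A call is refused whole if a number of a shift passes 1 or a number of a turn 1, either way. A call with a gripper value outside its range is refused whole. The fingers move at their own pace and stop on an object; the grip force is fixed at half the most. Time passes only in rows, so rows that do not move let the fingers close. It gives the time, the measured TCP pose, the force and the opening at its end, in the units of the state.
- monitor.get_obs(): the state, without advancing time (a new reading comes with each control period).
- eyes.snapshot(name): name is "scene" or "top" or "wrist"; returns a dict with "image" (400x640x3 uint8, red, green, blue), "depth" (400x640 float32, m along the optical axis (not along the pixel's ray), 0 where there is no reading), "K" (3x3 intrinsics, pixels), "camera_from_world" (4x4, takes a point from world to camera coordinates); the wrist camera has in their place "hand_eye" (4x4, takes a point from camera to tool coordinates, whose origin is the TCP and whose axes are the tool frame's). Camera axes: x right, y up, looking along -z (the intrinsics and any distortion apply to the point x, -y, -z); pixel columns grow to the right and rows downward; lengths in m; the calibration is good to about 2 mm. A picture is of the moment at which its call begins: read the wrist's pose just before it.
- ticket.close_job(): hands the job in, once; it reports no verdict.
The state is a dict: "clock": time; "joint_pos": joint angles; "qvel": joint speeds; "tau": joint torques, N m; "tool_pos": TCP position; "orientation": TCP orientation; "force": force on the tool from outside, world axes, zero at the start; "moment": the same for the moment, N m; "opening": finger opening in m.
Only numpy, scipy, OpenCV 4.12 (cv2) and the standard library are available. Lean on these libraries where they do the work, as an engineer would, in place of code of your own. Each camera call takes 0.05 s, during which the arm holds its last target.

## Working session

There is one attempt and no reset: what is moved stays moved. The work goes in short steps, Python scripts to look and compute and a shell command to move; the robot and the scene stay as the last step left them, time stands still between calls to the robot, and variables do not carry over. Pictures are saved under pics/ and viewed, and the job is handed in when it is done.

```bash
ls; mkdir -p pics; cat > h.py <<'E'
import numpy as np, cv2
from scipy.spatial.transform import Rotation as R
from plant import monitor, eyes, ticket
def snap(n,fn):
    o=monitor.get_obs(); s=eyes.snapshot(n)
    if 'hand_eye' in s:
        T=np.eye(4);T[:3,:3]=R.from_euler('xyz',o['orientation'],degrees=True).as_matrix();T[:3,3]=o['tool_pos']
        s['wfc']=T@s['hand_eye']
    else: s['wfc']=np.linalg.inv(s['camera_from_world'])
    cv2.imwrite('pics/'+fn+'.png',s['image'][:,:,::-1])
    np.savez('pics/'+fn+'.npz',image=s['image'],depth=s['depth'],K=s['K'],wfc=s['wfc'])
    return s
def ray(s,u,v):
    K=s['K'];d=np.array([(u-K[0,2])/K[0,0],-(v-K[1,2])/K[1,1],-1.])
    return s['wfc'][:3,3],s['wfc'][:3,:3]@d
def onz(s,u,v,z):
    c,d=ray(s,u,v);return c+d*(z-c[2])/d[2]
def dep(s,u,v):
    c,d=ray(s,u,v);return c+d*s['depth'][int(v),int(u)]
def load(fn):return dict(np.load('pics/'+fn+'.npz'))
E
python3 - <<'E'
from h import *
print(monitor.get_obs())
for n in ('scene','top','wrist'):
    s=snap(n,n+'0');print(n,s['K'],s['wfc'].round(3),[k for k in s])
E
```

```text
pics
{'clock': 0.0, 'joint_pos': array([ 8.02198906e+01,  2.05898739e+01,  6.33920719e-01, -2.08279620e-02,
       -7.01362731e+01, -1.65066311e+01]), 'qvel': array([-0.00058523, -0.0232576 ,  0.02100765, -0.04127577,  0.06207853,
        0.00944838]), 'tau': array([ 1.68687733e-03, -5.82721066e+01,  2.93046981e+01,  6.99675232e+00,
        7.06955689e-03, -1.59748488e-04]), 'tool_pos': array([0.29873831, 0.60474223, 0.22563921]), 'orientation': array([  94.52220219,   89.90571754, -111.77163107]), 'force': array([-0.21859748,  0.17017658,  0.32849484]), 'moment': array([-0.01887837,  0.00300329,  0.00776061]), 'opening': 0.08745956613464641}
scene [[409.77074241   0.         316.48350155]
 [  0.         409.77074241 201.21504027]
 [  0.           0.           1.        ]] [[ 0.479 -0.661  0.577  1.083]
 [ 0.878  0.348 -0.329 -0.377]
 [ 0.017  0.665  0.747  0.778]
 [ 0.     0.     0.     1.   ]] ['image', 'depth', 'K', 'camera_from_world', 'wfc']
top [[520.76312151   0.         323.3009572 ]
 [  0.         520.76312151 205.97641356]
 [  0.           0.           1.        ]] [[ 0.012  0.987 -0.16   0.369]
 [-1.     0.013  0.004 -0.079]
 [ 0.006  0.16   0.987  1.248]
 [ 0.     0.     0.     1.   ]] ['image', 'depth', 'K', 'camera_from_world', 'wfc']
wrist [[278.20310811   0.         318.75167398]
 [  0.         278.20310811 202.62233109]
 [  0.           0.           1.        ]] [[-0.443  0.866  0.233  0.362]
 [-0.897 -0.428 -0.112  0.575]
 [ 0.003 -0.259  0.966  0.384]
 [ 0.     0.     0.     1.   ]] ['image', 'depth', 'K', 'hand_eye', 'wfc']
```

View pics/scene0.png

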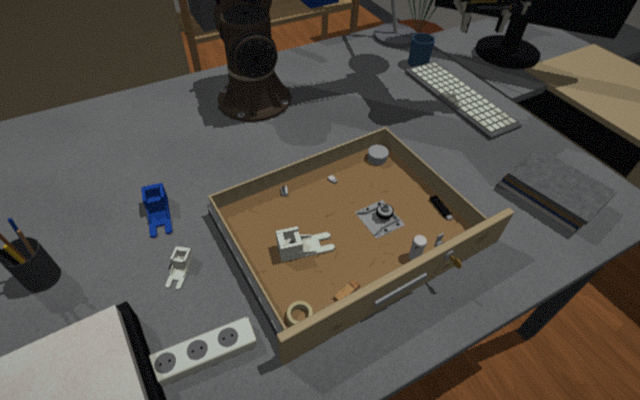

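View pics/top0.png

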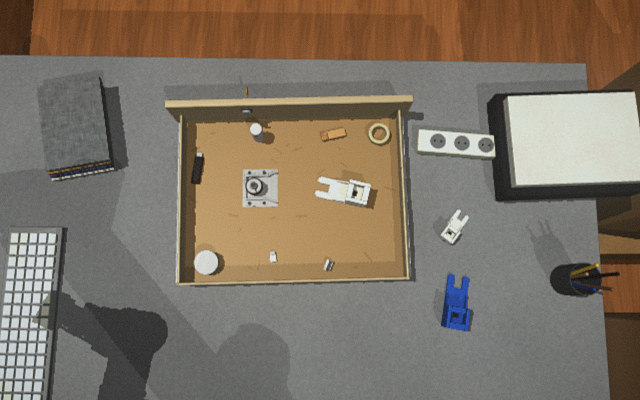

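View pics/wrist0.png

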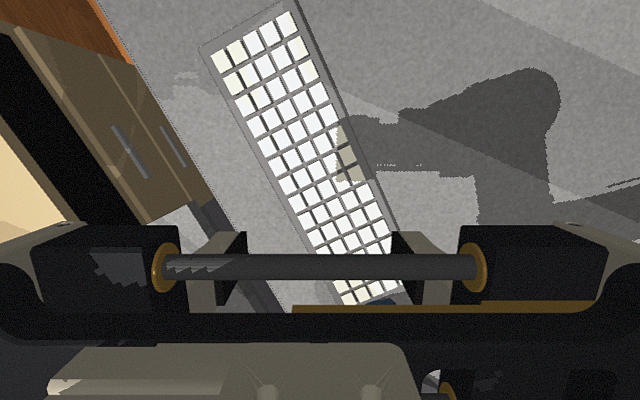

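The top view shows the large white cradle at about (345,190) with its foot pointing left (+y), and the mount with nut at (258,187). The small white cradle at (455,227) and the blue one at (457,303) are look-alikes. I'll zoom in next.

```bash
python3 - <<'E'
from h import *
s=load('top0')
im=s['image'][150:230,230:390][:,:,::-1]
cv2.imwrite('pics/topz.png',cv2.resize(im,None,fx=5,fy=5,interpolation=cv2.INTER_CUBIC))
s2=load('scene0')
im=s2['image'][190:280,260:420][:,:,::-1]
cv2.imwrite('pics/scz.png',cv2.resize(im,None,fx=5,fy=5,interpolation=cv2.INTER_CUBIC))
for p in [(300,170),(300,220),(220,190),(380,200),(345,190),(258,187),(257,183),(357,192),(240,103),(180,200),(408,200),(300,282),(255,130),(330,190)]:
    print(p,dep(s,*p).round(4))
E
```

```text
(300, 170) [ 0.6569 -0.0264  0.0125]
(300, 220) [ 0.5347 -0.0286  0.0104]
(220, 190) [0.6058 0.1664 0.0082]
(380, 200) [ 0.5847 -0.22    0.0167]
(345, 190) [ 0.6079 -0.1358  0.0172]
(258, 187) [0.6079 0.0707 0.0409]
(257, 183) [0.6169 0.073  0.0436]
(357, 192) [ 0.5986 -0.1629  0.0427]
(240, 103) [0.7889 0.1093 0.1107]
(180, 200) [0.5707 0.2467 0.0627]
(408, 200) [ 0.5882 -0.2898  0.0016]
(300, 282) [ 0.3878 -0.0311  0.0029]
(255, 130) [0.736  0.0775 0.077 ]
(330, 190) [ 0.6063 -0.0996  0.0235]
```

View pics/topz.png

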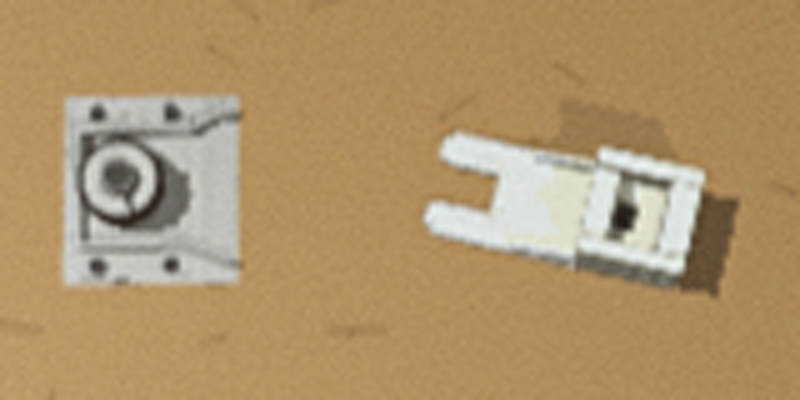

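View pics/scz.png

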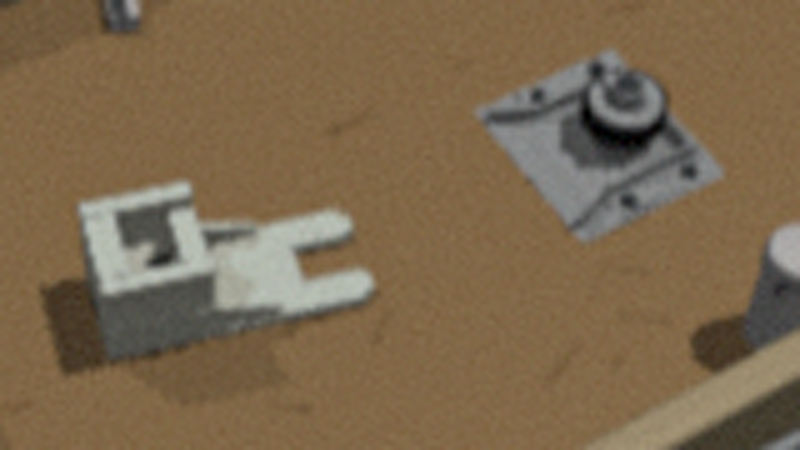

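```bash
python3 - <<'E'
from h import *
for n,sl in(('top0',(slice(160,225),slice(285,312))),('scene0',(slice(195,220),slice(300,345)))):
    s=load(n); v,u=np.mgrid[sl]; 
    P=np.array([dep(s,a,b) for a,b in zip(u.ravel(),v.ravel())]); print(n,np.median(P[:,2]),P[:,2].std())
s=load('top0')
im=cv2.cvtColor(s['image'],cv2.COLOR_RGB2HSV)
m=((im[...,1]<60)&(im[...,2]>120)).astype(np.uint8);m[:150]=0;m[230:]=0;m[:,:230]=0;m[:,390:]=0
n,l,st,c=cv2.connectedComponentsWithStats(m)
for i in range(1,n):
    if st[i,4]>40:print(i,st[i],c[i]); 
for p in [(595,150),(705,178),(690,275),(577,250),(455,130),(430,215),(120,177),(120,190)]:
    u=230+(p[0]+.5)/5-.5;v=150+(p[1]+.5)/5-.5
    print(p,[onz(s,u,v,z).round(4)[:2] for z in(.008,.015,.017,.032,.046,.062)])
E
```

```text
top0 0.012495761677739692 0.07214165256728887
scene0 0.011556693882795566 0.07199582139070344
1 [ 242  169   36   38 1082] [260.61829945 187.77818854]
2 [ 315  176   56   29 1008] [343.70138889 190.51686508]
(595, 150) [array([ 0.6356, -0.1448]), array([ 0.6341, -0.1445]), array([ 0.6337, -0.1444]), array([ 0.6304, -0.1436]), array([ 0.6274, -0.1428]), array([ 0.624, -0.142])]
(705, 178) [array([ 0.6224, -0.1983]), array([ 0.621 , -0.1977]), array([ 0.6206, -0.1975]), array([ 0.6175, -0.196 ]), array([ 0.6146, -0.1947]), array([ 0.6114, -0.1931])]
(690, 275) [array([ 0.5746, -0.191 ]), array([ 0.5734, -0.1903]), array([ 0.5731, -0.1901]), array([ 0.5706, -0.1888]), array([ 0.5682, -0.1875]), array([ 0.5656, -0.1861])]
(577, 250) [array([ 0.5861, -0.1363]), array([ 0.5849, -0.136 ]), array([ 0.5845, -0.1359]), array([ 0.5819, -0.1352]), array([ 0.5794, -0.1346]), array([ 0.5766, -0.1338])]
(455, 130) [array([ 0.6447, -0.0766]), array([ 0.6431, -0.0766]), array([ 0.6427, -0.0766]), array([ 0.6393, -0.0767]), array([ 0.6362, -0.0767]), array([ 0.6326, -0.0767])]
(430, 215) [array([ 0.6024, -0.065 ]), array([ 0.6011, -0.0651]), array([ 0.6007, -0.0651]), array([ 0.5979, -0.0653]), array([ 0.5952, -0.0655]), array([ 0.5922, -0.0656])]
(120, 177) [array([0.6192, 0.0856]), array([0.6178, 0.0847]), array([0.6174, 0.0844]), array([0.6144, 0.0824]), array([0.6115, 0.0806]), array([0.6083, 0.0784])]
(120, 190) [array([0.6128, 0.0854]), array([0.6114, 0.0845]), array([0.611 , 0.0842]), array([0.6081, 0.0822]), array([0.6053, 0.0804]), array([0.6022, 0.0782])]
```

```bash
python3 - <<'E'
from h import *
o=monitor.get_obs()
M=R.from_euler('xyz',o['orientation'],degrees=True).as_matrix();print(M.round(3))
s=load('wrist0');print((np.linalg.inv(np.block([[M,o['tool_pos'][:,None]],[np.zeros((1,3)),1]]))@s['wfc']).round(4))
E
```

```text
[[-0.    -0.443 -0.897]
 [-0.001 -0.897  0.443]
 [-1.     0.001 -0.   ]]
[[-1.300e-03  2.591e-01 -9.659e-01 -1.586e-01]
 [ 1.000e+00  2.000e-04 -1.300e-03 -1.200e-03]
 [-2.000e-04 -9.659e-01 -2.591e-01 -6.970e-02]
 [ 0.000e+00  0.000e+00  0.000e+00  1.000e+00]]
```

```bash
python3 -m crank '[{"linear":[0.4,-0.58,-0.1],"rot":[0,0,-0.98],"hand":1},{"linear":[0.4,-0.58,-0.1],"rot":[0,0,-0.98],"hand":1},{"linear":[0.4,-0.58,-0.1],"rot":[0,0,-0.98],"hand":1},{"linear":[0.4,-0.58,-0.1],"rot":[0,0,-0.98],"hand":1},{"linear":[0.4,-0.58,-0.1],"rot":[0,0,-0.98],"hand":1},{"linear":[0.4,-0.58,-0.1],"rot":[0,0,-0.98],"hand":1},{"linear":[0.4,-0.58,-0.1],"rot":[0,0,-0.98],"hand":1},{"linear":[0.4,-0.58,-0.1],"rot":[0,0,-0.98],"hand":1},{"linear":[0.4,-0.58,-0.1],"rot":[0,0,-0.98],"hand":1},{"linear":[0.4,-0.58,-0.1],"rot":[0,0,-0.98],"hand":1},{"linear":[0.4,-0.58,-0.1],"rot":[0,0,-0.98],"hand":1},{"linear":[0.4,-0.58,-0.1],"rot":[0,0,-0.98],"hand":1},{"linear":[0.4,-0.58,-0.1],"rot":[0,0,-0.98],"hand":1}]'; python3 - <<'E'
from h import *
o=monitor.get_obs();M=R.from_euler('xyz',o['orientation'],degrees=True).as_matrix();print(M.round(3),o['joint_pos'].round(1),o['qvel'].round(1))
E
```

```text
clock: 1.78
tool_pos: [0.6158, 0.1388, 0.1423]
orientation: [102.5, 89.7, -169.3]
force: [0.2, -0.1, 0.6]
opening: 0.0874
[[-0.005 -1.     0.031]
 [-0.001  0.031  1.   ]
 [-1.     0.005 -0.001]] [ 30.3  20.3 -11.2  -0.1 -58.8 -32. ] [-33.7  13.1  12.4  -0.1   0.6  -6.8]
```

```bash
python3 -m crank '[{"linear":[0,0,0],"rot":[0,0,0],"hand":1},{"linear":[0,0,0],"rot":[0,0,0],"hand":1}]'; python3 - <<'E'
from h import *
o=monitor.get_obs();M=R.from_euler('xyz',o['orientation'],degrees=True).as_matrix();print(M.round(3),o['tool_pos'],o['joint_pos'].round(1),o['qvel'].round(1))
s=snap('wrist','w1')
cv2.imwrite('pics/w1z.png',cv2.resize(s['image'][0:230,160:480,::-1],None,fx=2.5,fy=2.5))
E
```

```text
clock: 2.02
tool_pos: [0.6163, 0.136, 0.1408]
orientation: [108.1, 89.5, -163.9]
force: [-0.9, 0.1, 0.6]
opening: 0.0881
[[-0.008 -0.999  0.036]
 [-0.002  0.036  0.999]
 [-1.     0.008 -0.002]] [0.61626045 0.13595309 0.14077398] [ 30.1  20.4 -11.2  -0.1 -58.8 -32. ] [-0.8  0.5 -0.1  0.1 -0.1 -0.1]
```

View pics/w1z.png

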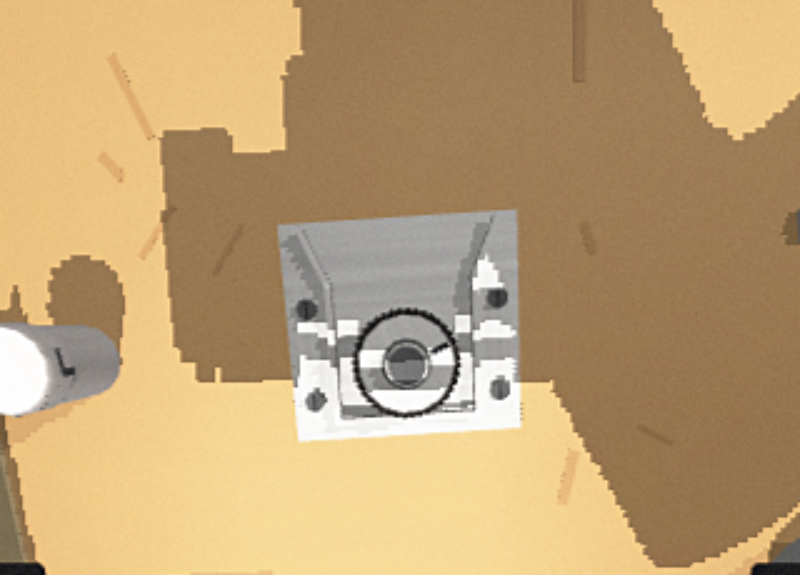

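```bash
python3 - <<'E'
from h import *
s=load('w1')
px=lambda p:(160+(p[0]+.5)/2.5-.5,(p[1]+.5)/2.5-.5)
C=np.array([onz(s,*px(p),.0125)[:2] for p in[(278,226),(517,210),(521,428),(299,440)]])
print(C.round(4),C.mean(0))
f=lambda a:np.degrees(np.arctan2(a[1],a[0]))
print('x edges',f(C[3]-C[0]),f(C[2]-C[1]),'y edges+90',f(C[0]-C[1])+90,f(C[3]-C[2])+90, np.linalg.norm(C[0]-C[1]),np.linalg.norm(C[0]-C[3]))
for z in(.03,.035,.04,.048): print('stud/nut',z,onz(s,*px((407,362)),z))
G=[onz(s,*px(p),.021)[:2].round(4) for p in[(330,285),(341,405),(472,270),(475,400)]];print(G,f(G[1]-G[0]),f(G[3]-G[2]))
s['image']
# band/nut: dark ring in w1; stud top from hough
g=cv2.cvtColor(s['image'],cv2.COLOR_RGB2GRAY)
big=cv2.resize(g[110:180,290:355],None,fx=8,fy=8,interpolation=cv2.INTER_CUBIC);cv2.imwrite('pics/nutz.png',big)
d=s['depth'];print([dep(s,u,v).round(4) for u,v in[(323,145),(323,130),(310,145),(322,157),(335,150),(280,80),(323,85),(340,100)]])
E
```

```text
[[0.6581 0.03  ]
 [0.566  0.0275]
 [0.5636 0.1117]
 [0.656  0.1133]] [0.61090744 0.07064011]
x edges 91.46230792558461 91.62316956112001 y edges+90 91.60453816506266 91.02147377585928 0.09213798319331618 0.08332729257564939
stud/nut 0.03 [0.61037677 0.08222617 0.03      ]
stud/nut 0.035 [0.61047175 0.0819582  0.035     ]
stud/nut 0.04 [0.61056673 0.08169024 0.04      ]
stud/nut 0.048 [0.6107187  0.08126149 0.048     ]
[array([0.6387, 0.0529]), array([0.637 , 0.0986]), array([0.5844, 0.0493]), array([0.5836, 0.0985])] 92.13037055966129 90.93155659807752
[array([0.6103, 0.0816, 0.0498]), array([0.6097, 0.0689, 0.0405]), array([0.622 , 0.0817, 0.0407]), array([0.6114, 0.093 , 0.0398]), array([0.5993, 0.087 , 0.0406]), array([0.6486, 0.0215, 0.0132]), array([0.6078, 0.0272, 0.0126]), array([0.5918, 0.0415, 0.0137])]
```

View pics/nutz.png

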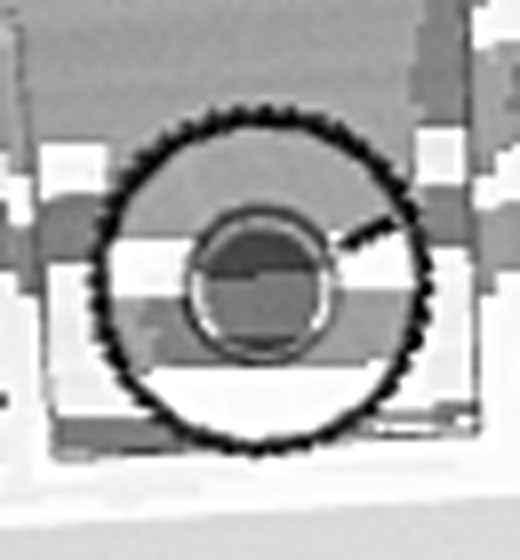

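```bash
python3 -m crank '[{"linear":[0,-0.67,0],"rot":[0,0,-0.4],"hand":1},{"linear":[0,-0.67,0],"rot":[0,0,-0.4],"hand":1},{"linear":[0,-0.67,0],"rot":[0,0,-0.4],"hand":1},{"linear":[0,-0.67,0],"rot":[0,0,-0.4],"hand":1},{"linear":[0,-0.67,0],"rot":[0,0,-0.4],"hand":1},{"linear":[0,0,0],"rot":[0,0,0],"hand":1},{"linear":[0,0,0],"rot":[0,0,0],"hand":1}]'; python3 - <<'E'
from h import *
o=monitor.get_obs();M=R.from_euler('xyz',o['orientation'],degrees=True).as_matrix();print(M.round(3),o['tool_pos'],o['joint_pos'].round(1),o['qvel'].round(1))
s=snap('wrist','w2')
cv2.imwrite('pics/w2z.png',cv2.resize(s['image'][0:230,160:480,::-1],None,fx=2.5,fy=2.5))
E
```

```text
clock: 2.95
tool_pos: [0.6148, -0.062, 0.1429]
orientation: [98.9, 89.7, 177.4]
force: [0.3, 0.7, -0.2]
opening: 0.0879
[[-0.004 -0.98   0.199]
 [ 0.     0.199  0.98 ]
 [-1.     0.004 -0.001]] [ 0.61482943 -0.06195551  0.14294001] [ 12.3  19.1 -13.   -0.1 -58.2 -23.7] [-0.1 -0.3 -0.1  0.1 -0.1  0.2]
```

View pics/w2z.png

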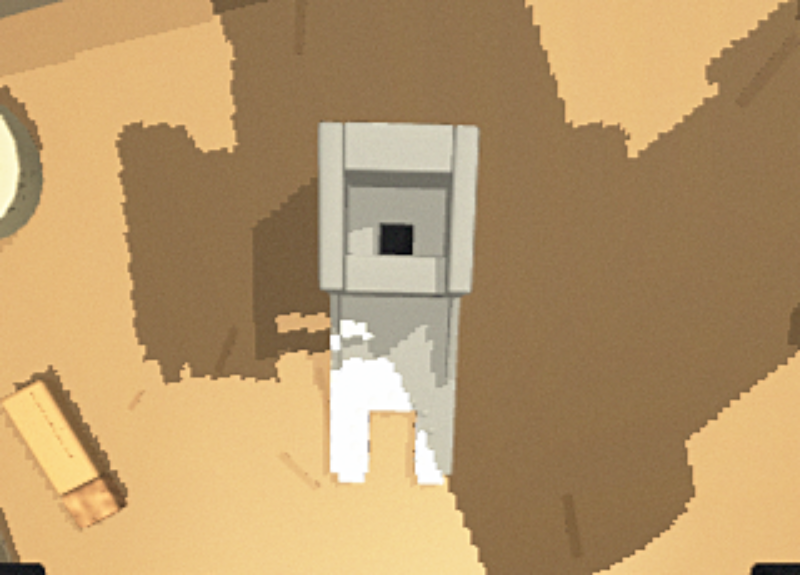

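```bash
python3 - <<'E'
from h import *
s=load('w2')
px=lambda p:(160+(p[0]+.5)/2.5-.5,(p[1]+.5)/2.5-.5)
f=lambda a:np.degrees(np.arctan2(a[1],a[0]))
C=np.array([onz(s,*px(p),.0645)[:2] for p in[(319,122),(478,126),(471,293),(321,291)]])
print(C.round(4),C.mean(0),f(C[3]-C[0]),f(C[2]-C[1]),f(C[0]-C[1])+90,f(C[3]-C[2])+90,[np.linalg.norm(C[i]-C[i-1]).round(4) for i in range(4)])
F=np.array([onz(s,*px(p),.0195)[:2] for p in[(331,300),(331,470),(460,300),(453,470)]])
print(F.round(4),f(F[1]-F[0]),f(F[3]-F[2]))
S=np.array([onz(s,*px(p),.0195)[:2] for p in[(369,412),(414,412),(369,475),(414,475),(348,484),(429,484)]]);print(S.round(4),S[:2].mean(0),S[4:].mean(0))
c=C.mean(0)
for m in (S[:2].mean(0),S[4:].mean(0)): print(np.linalg.norm(m-c),f(m-c))
print('foot mid', (F[0]+F[2])/2,(F[1]+F[3])/2, f((F[1]+F[3])-(F[0]+F[2])))
print([dep(s,u,v).round(4) for u,v in[(290,80),(348,80),(320,59),(320,150),(319,138)]])
E
```

```text
[[ 0.6131 -0.1919]
 [ 0.5654 -0.1812]
 [ 0.5759 -0.1331]
 [ 0.6237 -0.1434]] [ 0.59453458 -0.16242932] 77.64204427284817 77.60407930772308 77.31977940142573 77.83797376332272 [np.float64(0.0497), np.float64(0.0489), np.float64(0.0492), np.float64(0.0489)]
[[ 0.6248 -0.1421]
 [ 0.6398 -0.0763]
 [ 0.5756 -0.1322]
 [ 0.5903 -0.0663]] 77.14513551010849 77.4211041493158
[[ 0.6194 -0.0967]
 [ 0.6015 -0.093 ]
 [ 0.6248 -0.0711]
 [ 0.6065 -0.0674]
 [ 0.6342 -0.0691]
 [ 0.6011 -0.0624]] [ 0.61043645 -0.09483825] [ 0.61765834 -0.06577589]
0.06943646977357619 76.76101495328476
0.09938105207847572 76.5452257737426
foot mid [ 0.6001775  -0.13714313] [ 0.61503421 -0.0713089 ] 77.28316607156474
[array([ 0.6161, -0.1696,  0.065 ]), array([ 0.5713, -0.1605,  0.0651]), array([ 0.5899, -0.1799,  0.0642]), array([ 0.6039, -0.1083,  0.0195]), array([ 0.6026, -0.1199,  0.0184])]
```

```bash
python3 -m crank '[{"linear":[-0.085,-0.42,-0.17],"rot":[0,0,-0.05],"hand":1},{"linear":[-0.085,-0.42,-0.17],"rot":[0,0,-0.05],"hand":1},{"linear":[-0.085,-0.42,-0.17],"rot":[0,0,-0.05],"hand":1},{"linear":[-0.085,-0.42,-0.17],"rot":[0,0,-0.05],"hand":1},{"linear":[0,0,-0.3],"rot":[0,0,0],"hand":1},{"linear":[0,0,0],"rot":[0,0,0],"hand":1}]'; cat > st.py <<'E'
from h import *
o=monitor.get_obs();M=R.from_euler('xyz',o['orientation'],degrees=True).as_matrix()
print('t',round(o['clock'],2),'p',o['tool_pos'].round(4),'yaw',round(np.degrees(np.arctan2(M[1,1],M[0,1])),2),'tilt',M[:2,0].round(4),'f',o['force'].round(2),'m',o['moment'].round(3),'op',round(o['opening'],4),'q6',o['joint_pos'][5].round(1))
E
python3 st.py
```

```text
clock: 3.75
tool_pos: [0.5958, -0.1569, 0.0838]
orientation: [79.6, 89.9, 157.9]
force: [0.5, -0.0, -0.2]
opening: 0.0872
t 3.75 p [ 0.5958 -0.1569  0.0838] yaw 168.32 tilt [-0.002   0.0008] f [ 0.51 -0.04 -0.21] m [ 0.095 -0.066  0.01 ] op 0.0872 q6 -15.0
```

```bash
python3 -m crank '[{"linear":[-0.02,-0.09,-0.4],"rot":[0,0,-0.18],"hand":1},{"linear":[0,0,-0.4],"rot":[0,0,0],"hand":1},{"linear":[0,0,-0.2],"rot":[0,0,0],"hand":1},{"linear":[0,0,0],"rot":[0,0,0],"hand":1}]'; python3 st.py
```

```text
clock: 4.25
tool_pos: [0.5982, -0.1588, 0.0261]
orientation: [-76.1, 89.8, 1.6]
force: [0.2, -0.4, 0.2]
opening: 0.0876
t 4.25 p [ 0.5982 -0.1588  0.0261] yaw 167.79 tilt [0.0032 0.0001] f [ 0.19 -0.36  0.17] m [ 0.058 -0.051 -0.008] op 0.0876 q6 -15.4
```

```bash
python3 -m crank '[{"linear":[-0.06,-0.06,-0.05],"rot":[0,0,-0.08],"hand":1},{"linear":[0,0,0],"rot":[0,0,0],"hand":1}]'; python3 st.py;python3 st.py
```

```text
clock: 4.5
tool_pos: [0.5956, -0.1622, 0.0247]
orientation: [-78.3, 89.7, -0.9]
force: [0.3, -0.0, -0.3]
opening: 0.0876
t 4.5 p [ 0.5956 -0.1622  0.0247] yaw 167.43 tilt [ 0.0055 -0.0001] f [ 0.28 -0.03 -0.3 ] m [ 0.058 -0.027  0.006] op 0.0876 q6 -15.5
t 4.5 p [ 0.5956 -0.1622  0.0247] yaw 167.43 tilt [ 0.0055 -0.0001] f [ 0.28 -0.03 -0.3 ] m [ 0.058 -0.027  0.006] op 0.0876 q6 -15.5
```

```bash
python3 -m crank '[{"linear":[0,0,0],"rot":[0,0.06,0],"hand":0},{"linear":[0,0,0],"rot":[0,0,0],"hand":0},{"linear":[0,0,0],"rot":[0,0,0],"hand":0},{"linear":[0,0,0],"rot":[0,0,0],"hand":0},{"linear":[0,0,0],"rot":[0,0,0],"hand":0},{"linear":[0,0,0],"rot":[0,0,0],"hand":0}]'; python3 st.py
```

```text
clock: 5.25
tool_pos: [0.595, -0.1622, 0.026]
orientation: [91.7, 90.0, 169.1]
force: [-0.3, -0.0, 0.8]
opening: 0.05
t 5.25 p [ 0.595  -0.1622  0.026 ] yaw 167.41 tilt [-0.0003  0.0001] f [-0.3  -0.    0.78] m [ 0.074 -0.128 -0.054] op 0.05 q6 -15.5
```

```bash
python3 -m crank '[{"linear":[0,0,0.15],"rot":[0,0,0],"hand":0},{"linear":[0.07,0.3,0],"rot":[0,0,0.7],"hand":0},{"linear":[0.09,0.35,0],"rot":[0,0,0.75],"hand":0},{"linear":[0.09,0.35,0],"rot":[0,0,0.75],"hand":0},{"linear":[0.09,0.3,0],"rot":[0,0,0.65],"hand":0},{"linear":[0,0,0],"rot":[0,0,0],"hand":0},{"linear":[0,0,0],"rot":[0,0,0],"hand":0}]'; python3 st.py
```

```text
clock: 6.12
tool_pos: [0.6166, -0.077, 0.034]
orientation: [85.2, 89.9, 178.0]
force: [0.7, 0.2, -4.0]
opening: 0.05
t 6.12 p [ 0.6166 -0.077   0.034 ] yaw -177.23 tilt [-0.0017  0.0001] f [ 0.72  0.16 -4.04] m [-0.005 -0.034  0.021] op 0.05 q6 -8.1
```

```bash
python3 -m crank '[{"linear":[-0.03,0,-0.06],"rot":[0,0.02,-0.26],"hand":0},{"linear":[0,0,0],"rot":[0,0,0],"hand":0}]'; python3 st.py; python3 - <<'E'
from h import *
s=snap('scene','s3')
cv2.imwrite('pics/s3z.png',cv2.resize(s['image'][170:290,280:440,::-1],None,fx=5,fy=5,interpolation=cv2.INTER_CUBIC))
s=snap('top','t3')
cv2.imwrite('pics/t3z.png',cv2.resize(s['image'][140:240,220:380,::-1],None,fx=5,fy=5,interpolation=cv2.INTER_CUBIC))
E
```

```text
clock: 6.38
tool_pos: [0.6142, -0.0775, 0.03]
orientation: [87.7, 89.8, 179.0]
force: [-0.6, -0.0, -4.3]
opening: 0.0497
t 6.38 p [ 0.6142 -0.0775  0.03  ] yaw -178.68 tilt [-0.0041  0.0001] f [-0.58 -0.03 -4.29] m [ 0.025 -0.    -0.019] op 0.0497 q6 -9.5
```

View pics/s3z.png

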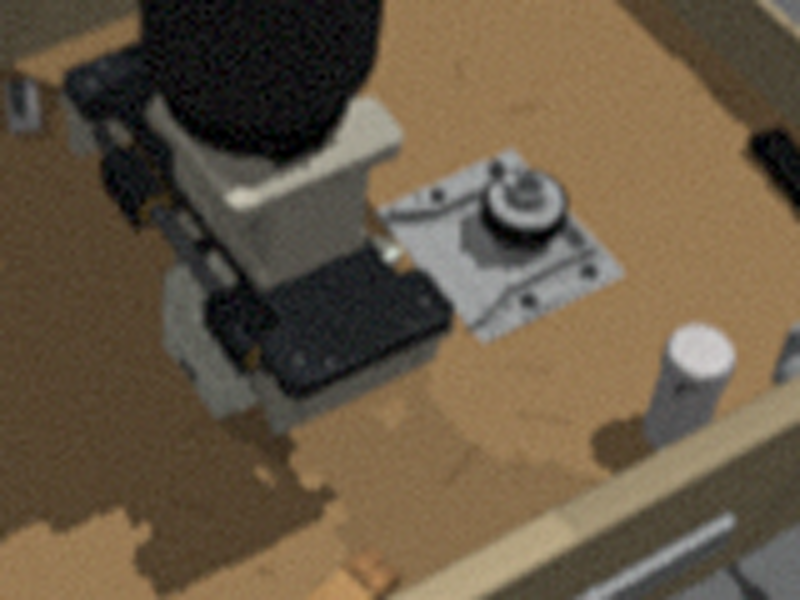

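View pics/t3z.png

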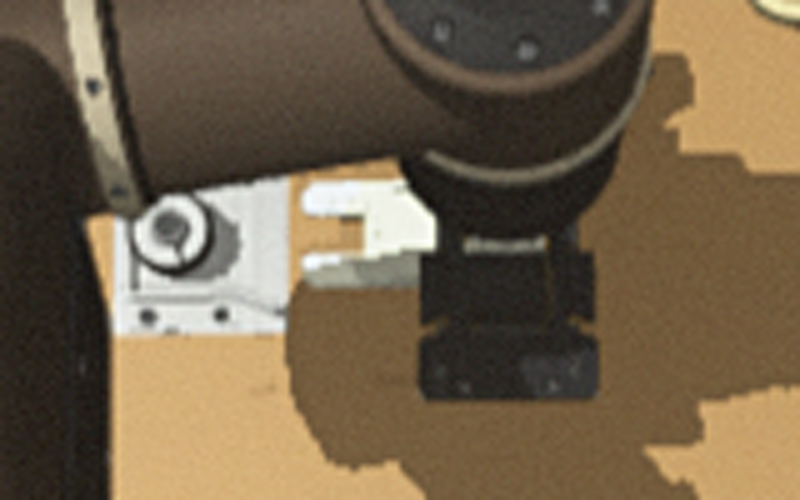

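```bash
python3 - <<'E'
from h import *
s=load('t3'); s0=load('top0')
g=cv2.cvtColor(s['image'],cv2.COLOR_RGB2GRAY).astype(int);g0=cv2.cvtColor(s0['image'],cv2.COLOR_RGB2GRAY).astype(int)
for u in (284,288,292,298,302): print(u,list(g[172:202,u]))
print()
for u in (250,255,262,266,270): print(u,list(g0[170:208,u]))
big=cv2.resize(s['image'][165:210,235:310,::-1],None,fx=10,fy=10,interpolation=cv2.INTER_NEAREST);cv2.imwrite('pics/t3y.png',big)
big=cv2.resize(s0['image'][165:210,235:310,::-1],None,fx=10,fy=10,interpolation=cv2.INTER_NEAREST);cv2.imwrite('pics/t0y.png',big)
E
```

```text
284 [np.int64(42), np.int64(64), np.int64(125), np.int64(156), np.int64(208), np.int64(243), np.int64(245), np.int64(243), np.int64(242), np.int64(244), np.int64(229), np.int64(186), np.int64(169), np.int64(175), np.int64(174), np.int64(180), np.int64(171), np.int64(161), np.int64(183), np.int64(233), np.int64(224), np.int64(170), np.int64(167), np.int64(164), np.int64(162), np.int64(131), np.int64(97), np.int64(98), np.int64(94), np.int64(96)]
288 [np.int64(43), np.int64(133), np.int64(162), np.int64(153), np.int64(211), np.int64(243), np.int64(244), np.int64(243), np.int64(243), np.int64(247), np.int64(219), np.int64(112), np.int64(117), np.int64(157), np.int64(156), np.int64(153), np.int64(152), np.int64(154), np.int64(185), np.int64(196), np.int64(167), np.int64(166), np.int64(168), np.int64(168), np.int64(155), np.int64(118), np.int64(92), np.int64(95), np.int64(92), np.int64(98)]
292 [np.int64(74), np.int64(131), np.int64(150), np.int64(156), np.int64(221), np.int64(246), np.int64(242), np.int64(240), np.int64(240), np.int64(241), np.int64(212), np.int64(144), np.int64(151), np
[... 3293 characters left out ...]
166), np.int64(179), np.int64(199), np.int64(197), np.int64(195), np.int64(183), np.int64(186), np.int64(179), np.int64(158)]
270 [np.int64(185), np.int64(186), np.int64(172), np.int64(175), np.int64(157), np.int64(104), np.int64(107), np.int64(163), np.int64(191), np.int64(189), np.int64(188), np.int64(187), np.int64(190), np.int64(191), np.int64(184), np.int64(189), np.int64(188), np.int64(191), np.int64(193), np.int64(193), np.int64(193), np.int64(190), np.int64(192), np.int64(193), np.int64(190), np.int64(193), np.int64(193), np.int64(185), np.int64(180), np.int64(185), np.int64(164), np.int64(173), np.int64(195), np.int64(195), np.int64(197), np.int64(197), np.int64(179), np.int64(157)]
```

View pics/t3y.png

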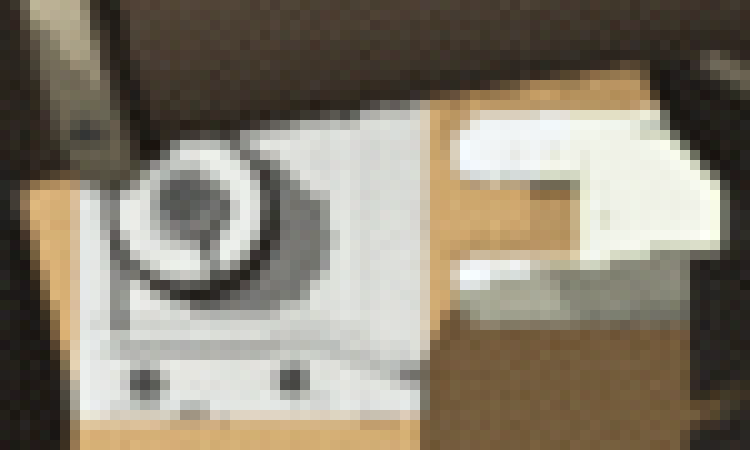

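View pics/t0y.png

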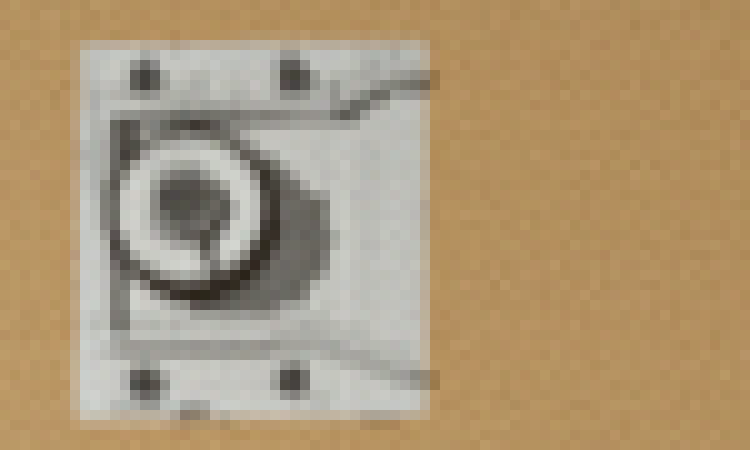

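```bash
python3 - <<'E'
from h import *
s=load('t3')
print('foot',onz(s,288,186.3,.0235),'edges',onz(s,288,175.6,.0235),onz(s,288,196.9,.0235))
for u in(250,265,275):print('plate',onz(s,u,168.7,.0128),onz(s,u,206.5,.0128))
print('stud top',onz(s,253.6,185.5,.0485))
print('slot seat',onz(s,292.8,187,.0235))
E
```

```text
foot [0.61398187 0.00111469 0.0235    ] edges [0.64019001 0.00170845 0.0235    ] [5.88191369e-01 5.30405553e-04 2.35000000e-02]
plate [0.65849323 0.09505168 0.0128    ] [0.56553741 0.09186014 0.0128    ]
plate [0.65897201 0.05864805 0.0128    ] [0.56599507 0.05588433 0.0128    ]
plate [0.65929128 0.03437214 0.0128    ] [0.56630027 0.03189381 0.0128    ]
stud top [0.60983934 0.08018481 0.0485    ]
slot seat [ 0.61242215 -0.01041458  0.0235    ]
```

```bash
python3 -m crank '[{"linear":[0,0,-0.06],"rot":[0,0.04,0.03],"hand":0},{"linear":[0,0,0],"rot":[0,0,0],"hand":0}]'; python3 st.py
```

```text
clock: 6.72
tool_pos: [0.6147, -0.078, 0.0266]
orientation: [87.9, 89.6, 179.4]
force: [-0.9, -0.3, -4.4]
opening: 0.0499
t 6.72 p [ 0.6147 -0.078   0.0266] yaw -178.51 tilt [-0.0069  0.0001] f [-0.92 -0.26 -4.44] m [ 0.029 -0.078 -0.032] op 0.0499 q6 -9.2
```

```bash
python3 -m crank '[{"linear":[0,0,-0.02],"rot":[0,-0.08,0],"hand":0},{"linear":[0,0,0],"rot":[0,0,0],"hand":0}]'; python3 st.py
```

```text
clock: 6.98
tool_pos: [0.6151, -0.0781, 0.0261]
orientation: [-92.4, 89.9, -0.9]
force: [0.6, -0.8, -4.3]
opening: 0.05
t 6.97 p [ 0.6151 -0.0781  0.0261] yaw -178.5 tilt [ 0.0015 -0.    ] f [ 0.61 -0.81 -4.3 ] m [ 0.065 -0.059 -0.006] op 0.05 q6 -9.3
```

```bash
python3 -m crank '[{"linear":[0,0,-0.015],"rot":[0,0.01,0],"hand":0},{"linear":[0,0,0],"rot":[0,0,0],"hand":0}]'; python3 st.py
```

```text
clock: 7.22
tool_pos: [0.6152, -0.0781, 0.0261]
orientation: [-100.8, 89.9, -9.2]
force: [-0.6, -0.1, -4.5]
opening: 0.0497
t 7.22 p [ 0.6152 -0.0781  0.0261] yaw -178.48 tilt [ 0.0011 -0.0002] f [-0.55 -0.15 -4.54] m [0.095 0.026 0.026] op 0.0497 q6 -9.3
```

```bash
python3 -m crank '[{"linear":[0,0,-0.03],"rot":[0,0,0],"hand":0},{"linear":[0,0,0],"rot":[0,0,0],"hand":0}]'; python3 st.py
```

```text
clock: 7.48
tool_pos: [0.6154, -0.078, 0.0262]
orientation: [-108.9, 89.9, -17.3]
force: [-0.6, -0.3, -4.9]
opening: 0.0496
t 7.47 p [ 0.6154 -0.078   0.0262] yaw -178.44 tilt [ 0.0017 -0.0005] f [-0.59 -0.33 -4.92] m [ 0.035 -0.024 -0.026] op 0.0496 q6 -9.3
```

```bash
python3 -m crank '[{"linear":[0,0,-0.03],"rot":[0,0,0],"hand":0}]'; python3 st.py
```

```text
clock: 7.6
tool_pos: [0.6156, -0.078, 0.026]
orientation: [-117.2, 89.9, -25.6]
force: [-8.8, 2.8, 24.7]
opening: 0.0499
t 7.6 p [ 0.6156 -0.078   0.026 ] yaw -178.4 tilt [ 0.002 -0.001] f [-8.78  2.78 24.66] m [ 1.548  3.968 -0.106] op 0.0499 q6 -9.3
```

```bash
python3 -m crank '[{"linear":[0,0,0.005],"rot":[0,0,0],"hand":0},{"linear":[-0.012,0.13,0],"rot":[0,0.01,0],"hand":0},{"linear":[-0.006,0.13,0],"rot":[0,0,0],"hand":0},{"linear":[-0.004,0.13,0],"rot":[0,0,0],"hand":0}]'; python3 st.py
```

```text
clock: 8.1
tool_pos: [0.6149, -0.0545, 0.0261]
orientation: [-136.5, 89.8, -44.9]
force: [-0.4, -4.0, -0.1]
opening: 0.0501
t 8.1 p [ 0.6149 -0.0545  0.0261] yaw -178.42 tilt [ 0.0021 -0.0021] f [-0.45 -3.98 -0.08] m [-1.055 -0.084  0.058] op 0.0501 q6 -11.7
```

```bash
python3 -m crank '[{"linear":[-0.013,0.13,0],"rot":[0,0.02,0],"hand":0},{"linear":[-0.006,0.13,0],"rot":[0,0,0],"hand":0}]'; python3 st.py
```

```text
clock: 8.35
tool_pos: [0.6139, -0.0377, 0.0261]
orientation: [-167.4, 89.9, -75.9]
force: [0.6, -4.4, -0.7]
opening: 0.0497
t 8.35 p [ 0.6139 -0.0377  0.0261] yaw -178.41 tilt [ 0.0005 -0.0021] f [ 0.6  -4.42 -0.73] m [-0.891 -0.096  0.033] op 0.0497 q6 -13.3
```

```bash
python3 -m crank '[{"linear":[-0.004,0.13,0],"rot":[0,0,0],"hand":0},{"linear":[-0.004,0.13,0],"rot":[0,0,0],"hand":0},{"linear":[-0.004,0.13,0],"rot":[0,0,0],"hand":0}]'; python3 st.py
```

```text
clock: 8.72
tool_pos: [0.613, -0.0124, 0.0261]
orientation: [-171.3, 89.9, -79.7]
force: [-0.3, -3.8, -0.4]
opening: 0.0498
t 8.72 p [ 0.613  -0.0124  0.0261] yaw -178.39 tilt [ 0.0004 -0.0022] f [-0.3  -3.78 -0.41] m [-0.931 -0.052  0.033] op 0.0498 q6 -15.7
```

```bash
python3 -m crank '[{"linear":[-0.003,0.09,0],"rot":[0,0,0],"hand":0},{"linear":[-0.003,0.09,0],"rot":[0,0,0],"hand":0}]'; python3 st.py;  python3 -m crank '[{"linear":[-0.001,0.04,0],"rot":[0,0,0],"hand":0}]'; python3 st.py
```

```text
clock: 8.98
tool_pos: [0.6125, -0.0007, 0.0261]
orientation: [-175.4, 89.9, -83.7]
force: [0.2, -3.0, 0.1]
opening: 0.0503
t 8.97 p [ 0.6125 -0.0007  0.0261] yaw -178.37 tilt [ 0.0002 -0.0022] f [ 0.24 -3.02  0.14] m [-0.93  -0.168  0.024] op 0.0503 q6 -16.8
clock: 9.1
tool_pos: [0.6125, 0.0021, 0.0261]
orientation: [-175.3, 89.9, -83.7]
force: [-0.1, -3.6, -0.6]
opening: 0.0499
t 9.1 p [0.6125 0.0021 0.0261] yaw -178.36 tilt [ 0.0002 -0.0022] f [-0.11 -3.62 -0.62] m [-1.016 -0.116  0.018] op 0.0499 q6 -17.0
```

```bash
python3 -m crank '[{"linear":[-0.001,0.03,0],"rot":[0,0,0],"hand":0}]'; python3 st.py;  python3 -m crank '[{"linear":[-0.001,0.03,0],"rot":[0,0,0],"hand":0}]'; python3 st.py
```

```text
clock: 9.22
tool_pos: [0.6124, 0.004, 0.0261]
orientation: [-175.3, 89.9, -83.6]
force: [-0.2, -3.3, -0.6]
opening: 0.0502
t 9.22 p [0.6124 0.004  0.0261] yaw -178.36 tilt [ 0.0002 -0.0022] f [-0.23 -3.31 -0.63] m [-0.929 -0.062  0.057] op 0.0502 q6 -17.2
clock: 9.35
tool_pos: [0.6122, 0.0052, 0.0262]
orientation: [175.2, 89.8, -93.2]
force: [0.7, -11.9, 1.5]
opening: 0.0495
t 9.35 p [0.6122 0.0052 0.0262] yaw -178.37 tilt [-0.0002 -0.003 ] f [  0.72 -11.92   1.52] m [-4.072 -0.505 -0.149] op 0.0495 q6 -17.4
```

```bash
python3 -m crank '[{"linear":[0,0.025,0],"rot":[0,0,0],"hand":0}]'; python3 st.py
```

```text
clock: 9.48
tool_pos: [0.6122, 0.0053, 0.0264]
orientation: [170.6, 89.7, -97.8]
force: [1.7, -13.1, 1.2]
opening: 0.0497
t 9.47 p [0.6122 0.0053 0.0264] yaw -178.39 tilt [-0.0006 -0.0046] f [  1.68 -13.12   1.23] m [-4.775 -0.836 -0.26 ] op 0.0497 q6 -17.6
```

```bash
python3 -m crank '[{"linear":[0,0,0],"rot":[0,0,0],"hand":0},{"linear":[0,0,0],"rot":[0,0,0],"hand":1},{"linear":[0,0,0],"rot":[0,0,0],"hand":1},{"linear":[0,0,0],"rot":[0,0,0],"hand":1},{"linear":[0,0,0.4],"rot":[0,0,0],"hand":1},{"linear":[0,0,0.8],"rot":[0,0,0],"hand":1},{"linear":[0,0.5,0.6],"rot":[0,0,0],"hand":1},{"linear":[0,0.7,0.0],"rot":[0,0,0],"hand":1},{"linear":[0,0.7,0],"rot":[0,0,0],"hand":1},{"linear":[0,0.2,0],"rot":[0,0,0],"hand":1},{"linear":[0,0,0],"rot":[0,0,0],"hand":1}]'; python3 st.py;  python3 - <<'E'
from h import *
s=snap('wrist','w4')
cv2.imwrite('pics/w4z.png',cv2.resize(s['image'][0:230,160:480,::-1],None,fx=2.5,fy=2.5))
E
```

```text
clock: 10.85
tool_pos: [0.6119, 0.1366, 0.1386]
orientation: [-143.5, 89.9, -51.9]
force: [0.3, 0.6, 0.5]
opening: 0.0875
t 10.85 p [0.6119 0.1366 0.1386] yaw -178.42 tilt [ 0.0011 -0.0014] f [0.32 0.62 0.47] m [ 0.039 -0.023  0.026] op 0.0875 q6 -28.9
```

View pics/w4z.png

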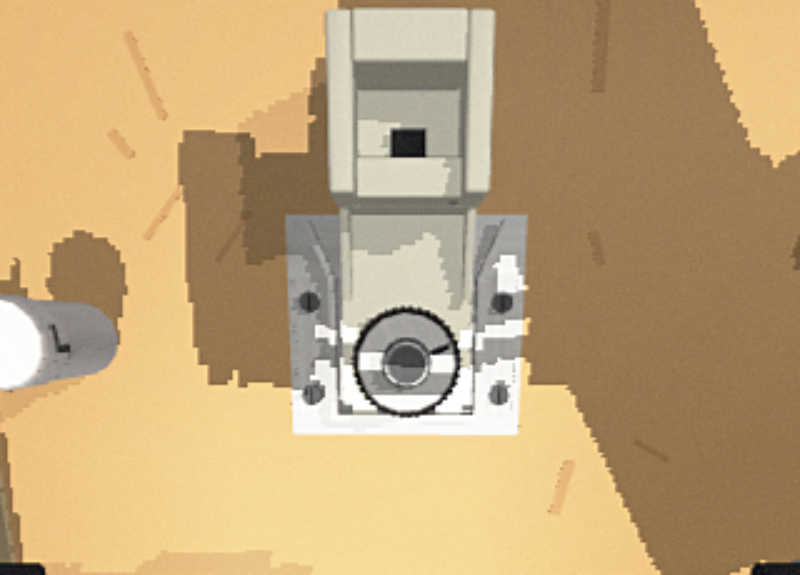

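```bash
python3 - <<'E'
from h import *
s=load('w4')
px=lambda p:(160+(p[0]+.5)/2.5-.5,(p[1]+.5)/2.5-.5)
f=lambda a:np.degrees(np.arctan2(a[1],a[0]))
C=np.array([onz(s,*px(p),.0645)[:2] for p in[(327,10),(495,10),(490,194),(330,194)]])
print(C.round(4),C.mean(0),f(C[3]-C[0]),f(C[2]-C[1]))
big=cv2.resize(s['image'][110:180,285:360,::-1],None,fx=8,fy=8,interpolation=cv2.INTER_CUBIC);cv2.imwrite('pics/nut4.png',big)
for z in(.0405,.0485):print('nut',z,onz(s,*px((407,362)),z))
print([dep(s,u,v).round(4) for u,v in[(322,145),(322,130),(310,145),(322,157),(335,150),(335,100),(315,110),(296,30)]])
E
```

```text
[[ 0.6374 -0.019 ]
 [ 0.5885 -0.0204]
 [ 0.5869  0.0291]
 [ 0.6363  0.0305]] [0.61225433 0.0050328 ] 91.16999054165419 91.86085339725881
nut 0.0405 [0.61060263 0.0820155  0.0405    ]
nut 0.0485 [0.61071332 0.08158681 0.0485    ]
[array([0.6111, 0.082 , 0.0494]), array([0.6114, 0.0693, 0.0399]), array([0.6219, 0.0828, 0.0404]), array([0.6107, 0.0934, 0.0386]), array([0.599 , 0.0867, 0.0387]), array([0.5998, 0.0417, 0.0188]), array([0.6184, 0.0513, 0.02  ]), array([ 0.6332, -0.0022,  0.0643])]
```

View pics/nut4.png

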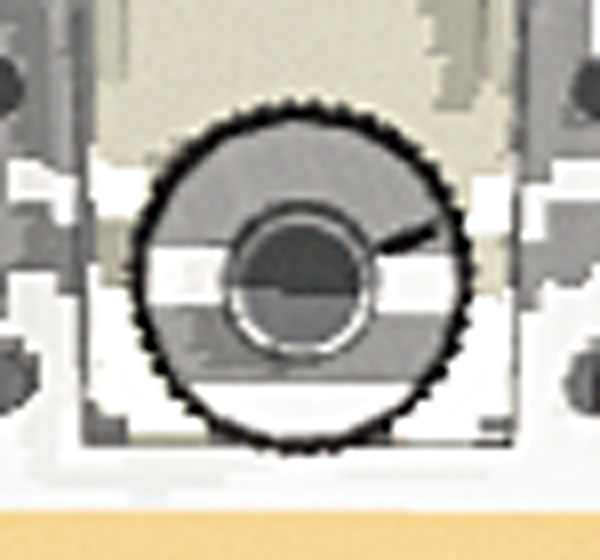

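```bash
python3 -m crank '[{"linear":[0,0,0],"rot":[0,0,1],"hand":1},{"linear":[0,0,0],"rot":[0,0,1],"hand":1},{"linear":[0,0,0],"rot":[0,0,1],"hand":1},{"linear":[0,0,0],"rot":[0,0,1],"hand":1},{"linear":[0,0,0],"rot":[0,0,1],"hand":1},{"linear":[0,0,0],"rot":[0,0,1],"hand":1},{"linear":[0,0,0],"rot":[0,0,1],"hand":1},{"linear":[0,0,0],"rot":[0,0,1],"hand":1},{"linear":[0,0,0],"rot":[0,0,1],"hand":1},{"linear":[0,0,0],"rot":[0,0,1],"hand":1},{"linear":[0,0,0],"rot":[0,0,1],"hand":1},{"linear":[0,0,0],"rot":[0,0,1],"hand":1},{"linear":[0,0,0],"rot":[0,0,1],"hand":1},{"linear":[0,0,0],"rot":[0,0,1],"hand":1},{"linear":[0,0,0],"rot":[0,0,1],"hand":1},{"linear":[0,0,0],"rot":[0,0,1],"hand":1},{"linear":[0,0,0],"rot":[0,0,1],"hand":1},{"linear":[0,0,0],"rot":[0,0,1],"hand":1},{"linear":[0,0,0],"rot":[0,0,1],"hand":1},{"linear":[0,0,0],"rot":[0,0,1],"hand":1}]'; python3 st.py
```

```text
clock: 13.4
tool_pos: [0.6087, 0.1061, 0.134]
orientation: [66.6, 89.4, -100.1]
force: [-0.5, 0.1, 0.4]
opening: 0.0878
t 13.4 p [0.6087 0.1061 0.134 ] yaw -76.74 tilt [-0.0018 -0.01  ] f [-0.53  0.07  0.44] m [-0.004 -0.005 -0.033] op 0.0878 q6 74.7
```

```bash
for i in 1 2; do python3 -m crank '[{"linear":[0,0,0],"rot":[0,0,1],"hand":1},{"linear":[0,0,0],"rot":[0,0,1],"hand":1},{"linear":[0,0,0],"rot":[0,0,1],"hand":1},{"linear":[0,0,0],"rot":[0,0,1],"hand":1}]' >/dev/null; python3 st.py; done;  python3 -m crank '[{"linear":[0,0,0],"rot":[0,0.1,1],"hand":1}]'>/dev/null; python3 st.py; python3 -m crank '[{"linear":[0,0,0],"rot":[0,0,1],"hand":1}]'>/dev/null; python3 st.py;python3 -m crank '[{"linear":[0,0,0],"rot":[0,0,0],"hand":1}]'>/dev/null; python3 st.py
```

```text
t 13.9 p [0.6078 0.1    0.1331] yaw -56.39 tilt [-0.0005 -0.0115] f [ 0.64  0.13 -0.38] m [-0.008 -0.039 -0.064] op 0.0875 q6 95.4
t 14.4 p [0.607  0.0939 0.1322] yaw -36.05 tilt [ 0.0014 -0.0124] f [ 0.41  0.12 -0.92] m [-0.076 -0.045 -0.013] op 0.0877 q6 116.1
t 14.53 p [0.6066 0.0923 0.132 ] yaw -30.96 tilt [-0.007  -0.0129] f [ 0.02 -0.09  0.16] m [-0.003 -0.136 -0.032] op 0.0878 q6 121.6
t 14.65 p [0.6065 0.0908 0.1318] yaw -25.88 tilt [-0.0065 -0.0137] f [-0.28 -0.8   0.26] m [-0.047 -0.156  0.052] op 0.0876 q6 126.7
t 14.78 p [0.6063 0.0895 0.1316] yaw -25.98 tilt [-0.007  -0.0139] f [-0.03  0.63 -0.56] m [-0.062 -0.096  0.006] op 0.0878 q6 126.7
```

```bash
python3 -m crank '[{"linear":[0.0125,0.01,0],"rot":[0.033,-0.01,1],"hand":1},{"linear":[0.0125,0.01,0],"rot":[0.033,-0.01,1],"hand":1},{"linear":[0.0125,0.01,0],"rot":[0.033,-0.01,1],"hand":1},{"linear":[0.0125,0.01,0],"rot":[0.033,-0.01,1],"hand":1},{"linear":[0.0125,0.01,0],"rot":[0.033,-0.01,1],"hand":1},{"linear":[0.0125,0.01,0],"rot":[0.033,-0.01,1],"hand":1},{"linear":[0.0125,0.01,0],"rot":[0.033,-0.01,1],"hand":1},{"linear":[0,0,0],"rot":[0,0,0],"hand":1}]'>/dev/null; python3 st.py;python3 -m crank '[{"linear":[0,0,0],"rot":[0,0,0],"hand":1}]'>/dev/null; python3 st.py
```

```text
t 15.78 p [0.6107 0.0871 0.1307] yaw 8.66 tilt [-0.0001  0.0043] f [-0.19  0.57 -0.17] m [-0.123 -0.202  0.024] op 0.0874 q6 162.7
t 15.9 p [0.6106 0.0867 0.1307] yaw 8.47 tilt [-0.0002  0.0042] f [ 0.22 -0.1  -0.88] m [-0.132 -0.092 -0.007] op 0.0876 q6 162.6
```

```bash
python3 -m crank '[{"linear":[0,-0.075,-0.4],"rot":[-0.05,0,0],"hand":1},{"linear":[0,0,-0.6],"rot":[0,0,0],"hand":1},{"linear":[0,0,-0.45],"rot":[0,0,0],"hand":1},{"linear":[0,0,0],"rot":[0,0,0],"hand":1},{"linear":[0,0,0],"rot":[0,0,0],"hand":1}]'>/dev/null; python3 st.py
```

```text
t 16.52 p [0.6117 0.0815 0.0435] yaw 7.9 tilt [0.0028 0.0003] f [ 0.    0.52 -0.01] m [-0.025 -0.138  0.004] op 0.0877 q6 162.1
```

```bash
python3 -m crank '[{"linear":[-0.012,0.01,-0.25],"rot":[0,0.03,0.2],"hand":1},{"linear":[0,0,-0.03],"rot":[0,0,0],"hand":1},{"linear":[0,0,0],"rot":[0,0,0],"hand":1}]'>/dev/null; python3 st.py
```

```text
t 16.9 p [0.6123 0.0827 0.0281] yaw 8.94 tilt [0.0034 0.0017] f [ 0.05 -0.4   0.02] m [-0.115 -0.154 -0.003] op 0.0877 q6 163.2
```

```bash
python3 -m crank '[{"linear":[-0.035,-0.01,-0.06],"rot":[-0.01,0.05,0],"hand":1},{"linear":[0,0,0],"rot":[0,0,0],"hand":1}]'>/dev/null; python3 st.py
```

```text
t 17.15 p [0.6102 0.0822 0.0247] yaw 8.94 tilt [-0.0007  0.001 ] f [ 0.31  0.44 -0.42] m [-0.088 -0.17  -0.004] op 0.0874 q6 163.2
```

Positioned on the nut axis; I'll close the gripper.

```bash
python3 -m crank '[{"linear":[0,0,0],"rot":[0,0,0],"hand":0},{"linear":[0,0,0],"rot":[0,0,0],"hand":0},{"linear":[0,0,0],"rot":[0,0,0],"hand":0},{"linear":[0,0,0],"rot":[0,0,0],"hand":0},{"linear":[0,0,0],"rot":[0,0,0],"hand":0}]'; python3 st.py; python3 -m crank '[{"linear":[0,0,0],"rot":[0,0,0],"hand":0},{"linear":[0,0,0],"rot":[0,0,0],"hand":0}]'>/dev/null; python3 st.py
```

```text
clock: 17.77
tool_pos: [0.6105, 0.0823, 0.0251]
orientation: [171.6, 89.9, 90.5]
force: [0.6, 0.3, 0.2]
opening: 0.0437
t 17.77 p [0.6105 0.0823 0.0251] yaw 8.94 tilt [-0.      0.0012] f [0.61 0.34 0.17] m [-0.058 -0.119 -0.013] op 0.0437 q6 163.2
t 18.02 p [0.6105 0.0823 0.0251] yaw 8.94 tilt [-0.0001  0.0012] f [-0.19  0.17  0.35] m [-0.076 -0.149 -0.033] op 0.0391 q6 163.2
```

```bash
python3 -m crank '[{"linear":[0,0,0],"rot":[0,0,-0.5],"hand":0}]'>/dev/null; python3 st.py; python3 -m crank '[{"linear":[0,0,0],"rot":[0,0,-1],"hand":0}]'>/dev/null; python3 st.py;python3 -m crank '[{"linear":[0,0,0],"rot":[0,0,-1],"hand":0}]'>/dev/null; python3 st.py
```

```text
t 18.15 p [0.6105 0.0823 0.025 ] yaw 6.4 tilt [-0.      0.0012] f [ 0.16 -0.58 -0.2 ] m [-0.081 -0.156  0.026] op 0.0391 q6 160.7
t 18.27 p [0.6105 0.0823 0.025 ] yaw 1.27 tilt [0.0002 0.0012] f [ 0.06 -0.59 -0.6 ] m [-0.162 -0.34   0.04 ] op 0.0392 q6 155.6
t 18.4 p [0.6106 0.0823 0.025 ] yaw -3.89 tilt [0.0004 0.0012] f [ 0.11 -0.59 -0.3 ] m [-0.207 -0.248  0.002] op 0.0391 q6 150.4
```

```bash
python3 -m crank '[{"linear":[0,0,-0.001],"rot":[0,0,-1],"hand":0},{"linear":[0,0,-0.001],"rot":[0,0,-1],"hand":0},{"linear":[0,0,-0.001],"rot":[0,0,-1],"hand":0},{"linear":[0,0,-0.001],"rot":[0,0,-1],"hand":0},{"linear":[0,0,-0.001],"rot":[0,0,-1],"hand":0},{"linear":[0,0,-0.001],"rot":[0,0,-1],"hand":0},{"linear":[0,0,-0.001],"rot":[0,0,-1],"hand":0},{"linear":[0,0,-0.001],"rot":[0,0,-1],"hand":0}]'>/dev/null; python3 st.py; python3 -m crank '[{"linear":[0,0,-0.001],"rot":[0,0,-1],"hand":0},{"linear":[0,0,-0.001],"rot":[0,0,-1],"hand":0},{"linear":[0,0,-0.001],"rot":[0,0,-1],"hand":0},{"linear":[0,0,-0.001],"rot":[0,0,-1],"hand":0},{"linear":[0,0,-0.001],"rot":[0,0,-1],"hand":0},{"linear":[0,0,-0.001],"rot":[0,0,-1],"hand":0},{"linear":[0,0,-0.001],"rot":[0,0,-1],"hand":0},{"linear":[0,0,-0.001],"rot":[0,0,-1],"hand":0}]'>/dev/null; python3 st.py
```

```text
t 19.4 p [0.611  0.0821 0.0245] yaw -45.22 tilt [0.0015 0.0002] f [ 0.65 -0.27 -0.04] m [-0.159 -0.134  0.025] op 0.039 q6 109.0
t 20.4 p [0.6112 0.0817 0.024 ] yaw -86.56 tilt [ 0.0011 -0.0014] f [0.27 0.4  0.2 ] m [-0.17  -0.024  0.023] op 0.0391 q6 67.5
```

```bash
python3 -m crank '[{"linear":[0,0,0],"rot":[0,0,-1],"hand":0},{"linear":[0,0,0],"rot":[0,0,-1],"hand":0},{"linear":[0,0,0],"rot":[0,0,-1],"hand":0},{"linear":[0,0,0],"rot":[0,0,-1],"hand":0},{"linear":[0,0,0],"rot":[0,0,-1],"hand":0},{"linear":[0,0,0],"rot":[0,0,-1],"hand":0},{"linear":[0,0,0],"rot":[0,0,-1],"hand":0},{"linear":[0,0,0],"rot":[0,0,-1],"hand":0}]'>/dev/null; python3 st.py; python3 -m crank '[{"linear":[0,0,0],"rot":[0,0,-1],"hand":0},{"linear":[0,0,0],"rot":[0,0,-1],"hand":0},{"linear":[0,0,0],"rot":[0,0,-1],"hand":0},{"linear":[0,0,0],"rot":[0,0,-1],"hand":0},{"linear":[0,0,0],"rot":[0,0,-1],"hand":0},{"linear":[0,0,0],"rot":[0,0,-1],"hand":0}]'>/dev/null; python3 st.py; python3 - <<'E'
from h import *
s=snap('wrist','w5')
cv2.imwrite('pics/w5z.png',cv2.resize(s['image'][:,:,::-1],None,fx=1.25,fy=1.25))
s=snap('scene','s5')
cv2.imwrite('pics/s5z.png',cv2.resize(s['image'][170:270,320:480,::-1],None,fx=5,fy=5,interpolation=cv2.INTER_CUBIC))
E
```

```text
t 21.4 p [0.611  0.0812 0.0235] yaw -127.92 tilt [-0.0008 -0.0022] f [ 0.48 -0.54  0.01] m [-0.013  0.02   0.018] op 0.0389 q6 26.2
t 22.15 p [0.6108 0.081  0.0232] yaw -158.94 tilt [-0.0025 -0.0016] f [-0.59  0.3  -0.26] m [0.074 0.015 0.008] op 0.0395 q6 -4.7
```

View pics/w5z.png

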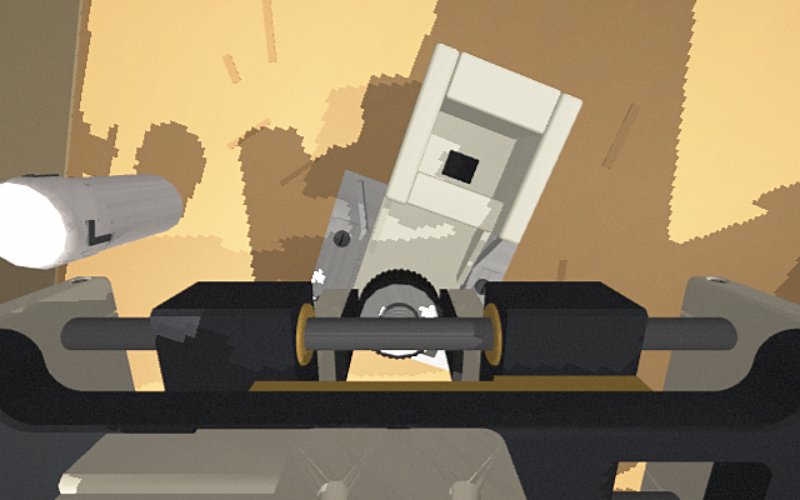

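View pics/s5z.png

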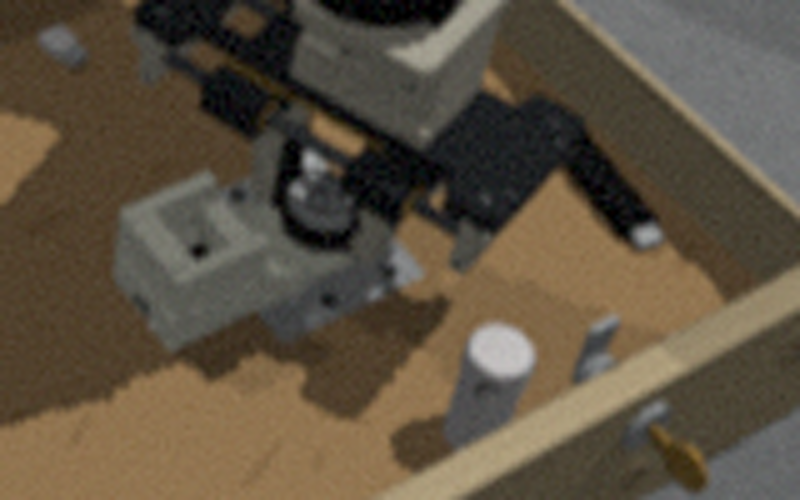

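```bash
cat >> st.py <<'E'
open('log.txt','a').write(f"{o['clock']:.2f} {np.degrees(np.arctan2(M[1,1],M[0,1])):.2f} {o['moment'][2]:.4f} {o['force'][2]:.2f} {o['tool_pos'][2]:.4f}\n")
E
python3 -m crank '[{"linear":[0,0,0],"rot":[0,0,-1],"hand":0},{"linear":[0,0,0],"rot":[0,0,-1],"hand":0},{"linear":[0,0,0],"rot":[0,0,-1],"hand":0},{"linear":[0,0,0],"rot":[0,0,-1],"hand":0}]'>/dev/null; python3 st.py;python3 -m crank '[{"linear":[0,0,0],"rot":[0,0,-1],"hand":0},{"linear":[0,0,0],"rot":[0,0,-1],"hand":0}]'>/dev/null; python3 st.py;python3 -m crank '[{"linear":[0,0,0],"rot":[0,0,-1],"hand":0},{"linear":[0,0,0],"rot":[0,0,-1],"hand":0}]'>/dev/null; python3 st.py
```

```text
t 22.75 p [0.6105 0.081  0.023 ] yaw -178.86 tilt [-0.0034 -0.0007] f [-0.17 -0.39 -0.1 ] m [ 0.097 -0.045 -0.043] op 0.0391 q6 -24.5
t 23.0 p [0.6104 0.081  0.0229] yaw 171.08 tilt [-0.0036 -0.0001] f [-1.16 -0.13 -0.47] m [0.113 0.011 0.016] op 0.0392 q6 -34.5
t 23.25 p [0.6103 0.081  0.0228] yaw 161.04 tilt [-0.0037  0.0005] f [-0.6  -0.54  0.65] m [ 0.114 -0.045  0.018] op 0.039 q6 -44.5
```

```bash

python3 -m crank '[{"linear":[0,0,0.001],"rot":[0,0,-1],"hand":0},{"linear":[0,0,0.001],"rot":[0,0,-1],"hand":0}]'>/dev/null; python3 st.py;python3 -m crank '[{"linear":[0,0,0.001],"rot":[0,0,-1],"hand":0},{"linear":[0,0,0.001],"rot":[0,0,-1],"hand":0}]'>/dev/null; python3 st.py;python3 -m crank '[{"linear":[0,0,0.001],"rot":[0,0,-1],"hand":0},{"linear":[0,0,0.001],"rot":[0,0,-1],"hand":0}]'>/dev/null; python3 st.py
```

```text
t 23.5 p [0.6102 0.0811 0.0227] yaw 151.0 tilt [-0.0038  0.0011] f [-0.52  0.71 -0.11] m [ 0.148 -0.101  0.028] op 0.0392 q6 -54.5
t 23.75 p [0.6102 0.0811 0.0226] yaw 140.96 tilt [-0.0037  0.0018] f [ 0.16  1.27 -1.03] m [ 0.107 -0.143  0.052] op 0.0391 q6 -64.5
t 24.0 p [0.6101 0.0812 0.0226] yaw 130.93 tilt [-0.0035  0.0023] f [-0.64 -0.15 -0.7 ] m [ 0.113 -0.176  0.136] op 0.0385 q6 -74.5
```

```bash

python3 -m crank '[{"linear":[0,0,0.001],"rot":[0,0,-0.5],"hand":0}]'>/dev/null; python3 st.py;python3 -m crank '[{"linear":[0,0,0],"rot":[0,0,0],"hand":0}]'>/dev/null; python3 st.py;python3 -m crank '[{"linear":[0,0,0],"rot":[0,0,0],"hand":0}]'>/dev/null; python3 st.py;python3 -m crank '[{"linear":[0,0,0],"rot":[0,0,0],"hand":0}]'>/dev/null; python3 st.py
```

```text
t 24.12 p [0.6101 0.0813 0.0226] yaw 128.47 tilt [-0.0034  0.0024] f [ 0.83 -0.2  -0.09] m [ 0.016 -0.16   0.165] op 0.0394 q6 -76.9
t 24.25 p [0.6101 0.0812 0.0226] yaw 128.6 tilt [-0.0035  0.0023] f [-0.33 -0.41  0.48] m [ 0.001 -0.136  0.156] op 0.039 q6 -76.8
t 24.38 p [0.6101 0.0813 0.0226] yaw 128.73 tilt [-0.0034  0.0023] f [-0.51 -0.65  0.17] m [ 0.012 -0.082  0.113] op 0.0393 q6 -76.7
t 24.5 p [0.61   0.0812 0.0226] yaw 128.8 tilt [-0.0035  0.0022] f [-0.12 -0.36  0.43] m [ 0.035 -0.131  0.124] op 0.0394 q6 -76.6
```

```bash

python3 -m crank '[{"linear":[0,0,0],"rot":[0,0,-0.7],"hand":0}]'>/dev/null; python3 st.py;python3 -m crank '[{"linear":[0,0,0],"rot":[0,0,-0.5],"hand":0}]'>/dev/null; python3 st.py;python3 -m crank '[{"linear":[0,0,0],"rot":[0,0,-0.5],"hand":0}]'>/dev/null; python3 st.py
```

```text
t 24.62 p [0.6101 0.0813 0.0226] yaw 125.29 tilt [-0.0033  0.0024] f [-0.44  0.27  0.52] m [ 0.073 -0.121  0.173] op 0.0391 q6 -80.1
t 24.75 p [0.61   0.0813 0.0226] yaw 122.75 tilt [-0.0032  0.0026] f [ 0.43  0.53 -1.01] m [ 0.093 -0.104  0.184] op 0.0393 q6 -82.6
t 24.88 p [0.61   0.0813 0.0226] yaw 120.22 tilt [-0.0031  0.0027] f [-0.75  0.59 -0.39] m [ 0.06  -0.147  0.203] op 0.0391 q6 -85.2
```

```bash

python3 -m crank '[{"linear":[0,0,0],"rot":[0,0,-0.4],"hand":0}]'>/dev/null; python3 st.py;python3 -m crank '[{"linear":[0,0,0],"rot":[0,0,-0.4],"hand":0}]'>/dev/null; python3 st.py; cat log.txt; python3 - <<'E'
import numpy as np
from scipy.optimize import least_squares
L=np.loadtxt('log.txt'); y=L[:,1].copy(); y[y<0]+=360
m=L[:,2]; k=np.ones(len(y),bool); k[8:10]=False; 
# drop the hold rows
hold=np.isin(L[:,0].round(2),[24.25,24.38,24.5]); y,m=y[~hold],m[~hold]
y=np.r_[y,[366.4,361.3,356.1,314.8,273.4,232.1,201.1]];m=np.r_[m,[.026,.04,.002,.025,.023,.018,.008]]
f=lambda p:p[0]+p[1]*np.clip(p[2]-y,0,None)-m
for sf in (None,.00374,.0045,.0052):
    if sf is None: r=least_squares(f,[.02,.005,150]); print(r.x,r.cost,np.std(r.fun))
    else:
        r=least_squares(lambda q:f([q[0],sf,q[1]]),[.02,150]);print(sf,r.x,r.cost,np.std(r.fun))
E
```

```text
t 25.0 p [0.61   0.0813 0.0225] yaw 118.18 tilt [-0.0031  0.0028] f [-0.05  0.59  0.27] m [ 0.025 -0.13   0.252] op 0.0394 q6 -87.2
t 25.12 p [0.61   0.0813 0.0225] yaw 116.1 tilt [-0.003   0.0029] f [-0.53 -0.9  -0.7 ] m [ 0.146 -0.078  0.168] op 0.039 q6 -89.3
22.75 -178.86 -0.0434 -0.10 0.0230
23.00 171.08 0.0159 -0.47 0.0229
23.25 161.04 0.0179 0.65 0.0228
23.50 151.00 0.0284 -0.11 0.0227
23.75 140.96 0.0518 -1.03 0.0226
24.00 130.93 0.1359 -0.70 0.0226
24.12 128.47 0.1649 -0.09 0.0226
24.25 128.60 0.1556 0.48 0.0226
24.38 128.73 0.1125 0.17 0.0226
24.50 128.80 0.1239 0.43 0.0226
24.62 125.29 0.1735 0.52 0.0226
24.75 122.75 0.1839 -1.01 0.0226
24.88 120.22 0.2027 -0.39 0.0226
25.00 118.18 0.2521 0.27 0.0225
25.12 116.10 0.1675 -0.70 0.0225
[1.46181818e-02 6.20461674e-03 1.49847384e+02] 0.005159842493150251 0.023305392403228216
0.00374 [1.27222222e-02 1.64953299e+02] 0.007267168284329778 0.027658002143340524
0.0045 [1.3240000e-02 1.5886642e+02] 0.005946243794444445 0.025018401216208935
0.0052 [1.32400000e-02 1.54739744e+02] 0.005295112896000002 0.02360890308426263
```

```bash

python3 -m crank '[{"linear":[0,0,0],"rot":[0,0,-0.4],"hand":0}]'>/dev/null; python3 st.py
```

```text
t 25.25 p [0.61   0.0814 0.0225] yaw 114.0 tilt [-0.0028  0.0031] f [-0.45  0.68  0.16] m [ 0.115 -0.062  0.225] op 0.0392 q6 -91.4
```

```bash

python3 -m crank '[{"linear":[0,0,0],"rot":[0,0,0],"hand":0.57},{"linear":[0,0,0],"rot":[0,0,0],"hand":0.57},{"linear":[0,0,0],"rot":[0,0,0],"hand":0.57}]'; python3 st.py
```

```text
clock: 25.62
tool_pos: [0.6101, 0.0814, 0.0226]
orientation: [104.9, 89.8, 128.9]
force: [0.5, -0.3, 0.0]
opening: 0.0499
t 25.62 p [0.6101 0.0814 0.0226] yaw 113.97 tilt [-0.0026  0.0032] f [ 0.54 -0.33  0.01] m [ 0.04  -0.141 -0.019] op 0.0499 q6 -91.4
```

```bash

python3 -m crank '[{"linear":[0,0,0.3],"rot":[0,0,0],"hand":0.57},{"linear":[0,0,0.8],"rot":[0,0,0],"hand":0.57},{"linear":[0,0,0.8],"rot":[0,0,0],"hand":0.57},{"linear":[0,0.1,0.1],"rot":[0,0,1],"hand":0.57},{"linear":[0,0.1,0],"rot":[0,0,1],"hand":0.57},{"linear":[0,0.1,0],"rot":[0,0,1],"hand":0.57},{"linear":[0,0.1,0],"rot":[0,0,1],"hand":0.57},{"linear":[0,0.1,0],"rot":[0,0,1],"hand":0.57},{"linear":[0,0.1,0],"rot":[0,0,1],"hand":0.57},{"linear":[0,0.1,0],"rot":[0,0,1],"hand":1},{"linear":[0,0.1,0],"rot":[0,0,1],"hand":1},{"linear":[0,0.1,0],"rot":[0,0,1],"hand":1},{"linear":[0,0.1,0],"rot":[0,0,1],"hand":1},{"linear":[0,0.1,0],"rot":[0,0,1],"hand":1},{"linear":[0,0.1,0],"rot":[0,0,1],"hand":1},{"linear":[0,0.1,0],"rot":[0,0,1],"hand":1},{"linear":[0,0,0],"rot":[0,0,0],"hand":1},{"linear":[0,0,0],"rot":[0,0,0],"hand":1}]'; python3 st.py; python3 - <<'E'
from h import *
s=snap('wrist','w6')
cv2.imwrite('pics/w6z.png',cv2.resize(s['image'][0:230,160:480,::-1],None,fx=2.5,fy=2.5))
E
```

```text
clock: 27.88
tool_pos: [0.6126, 0.1613, 0.1734]
orientation: [-34.3, 88.9, 56.8]
force: [0.1, 0.3, 0.3]
opening: 0.0874
t 27.88 p [0.6126 0.1613 0.1734] yaw -178.88 tilt [0.0103 0.0157] f [0.14 0.26 0.26] m [ 0.032 -0.037 -0.019] op 0.0874 q6 -30.7
```

View pics/w6z.png

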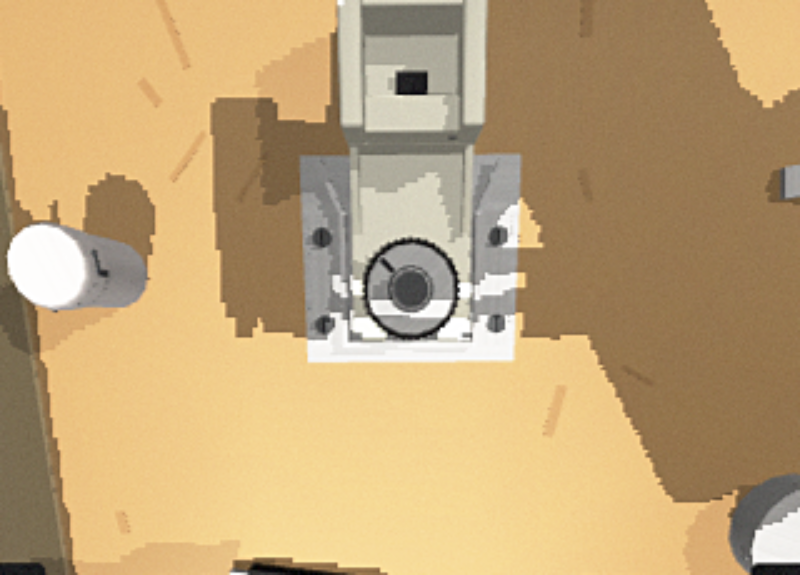

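```bash
python3 - <<'E'
from h import *
s=load('w6')
px=lambda p:(160+(p[0]+.5)/2.5-.5,(p[1]+.5)/2.5-.5)
print('nut',onz(s,*px((411,289)),.0385),'foot depth',dep(s,320,75),'nut top',dep(s,318,103),dep(s,325,123))
C=[onz(s,*px(p),.0645)[:2].round(4) for p in[(481,137),(345,137)]];print('front corners',C)
t=snap('top','t6'); cv2.imwrite('pics/t6z.png',t['image'][80:300,160:480,::-1].repeat(2,0).repeat(2,1))
E
```

```text
nut [0.61068009 0.08225545 0.0385    ] foot depth [0.61576791 0.042013   0.01819289] nut top [0.61704564 0.07062322 0.03691943] [0.60967786 0.08968152 0.04692323]
front corners [array([0.5879, 0.0324]), array([0.635 , 0.0332])]
```

View pics/t6z.png

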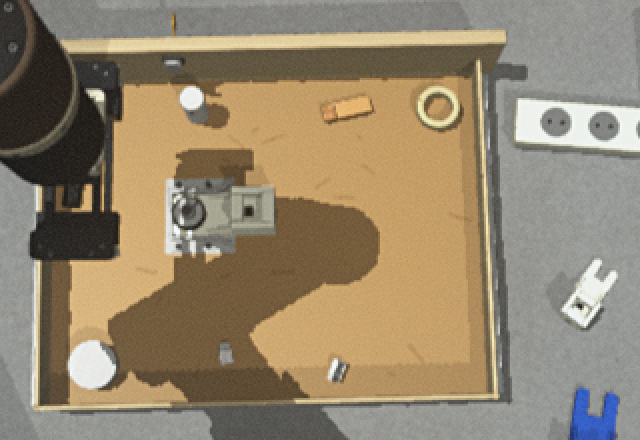

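The top view shows the cradle in the mount and the bystanders in their original places; the stick is hidden under the arm, which never went near it. Nothing is being touched, so I'm handing in.

```bash
python3 -c "
from plant import ticket
print(ticket.close_job())"
```

```text
the job is handed in; nothing more can be done
None
```

I slid the large white cradle's foot between the guides until it met the stop, then turned the ring nut about 243° clockwise until it clamped the foot. I handed the job in at about 28 s.

- **Foot home:** the push force rose from 3–4 N to 13 N with no further travel. The last wrist picture shows the foot between the guides with its tips at the stop.
- **Nut:** it came up against the foot at roughly 215–220° of gripper rotation, and I turned the gripper about 36–40° past that. The index mark's turn of 243° agrees with the gripper's 255° less about 8° of spring in the rubber band.
- **Clamping force:** the two estimates differ. The turn after contact gives about 13–14 N, while the turning moment of about 0.21 N m gives up to about 20 N. That is snug and below the 25 N crush limit, but the force was never measured directly.
- **Distance check that disagreed:** vision puts the cradle body's centre about 77 mm from the stud, against the nominal 78–79 mm. I put this down to camera calibration error and trusted the contact instead.
- **Bystanders:** the last top view shows everything in place except the memory stick, which was hidden under the arm. The arm stayed well above it.

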